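# Level the camshaft inspection plate with its foot knob

## Task

The grey camshaft plate leans down at its red foot knob. Lay the yellow spirit level on the plate with its ring round the red knob and its arm between the two brass pins, and let go of it; then grip the knob with the fingertips pressing the level's orange sprung pad down onto the plate, and turn the knob clockwise until the bubble is centred between its two lines. Finish while still gripping the knob and pressing the pad, with the bubble centred, and leave the other things on the mat where they are.

Things in the scene. Friction and masses are not known exactly. Their poses are not given: they have to be found in the camera images.
- stand: Fixed stand: steel base 200 x 310 x 12 mm, origin centre of its underside, z up. A grey metal plate, 150 x 285 x 16 mm, is hinged to it about a line parallel to its x axis at y = 140 mm, z = 46 mm; the foot knob is at y = -100 mm. On the plate near the hinge, from y = 70 to 120 mm, a camshaft is clamped in V-blocks (60 mm above the plate at most).
- seat (a point): Point on the plate's upper face on the knob's axis, where the level's origin belongs, 240 mm from the hinge line. Its axes lean with the plate: x along the hinge, y towards the hinge (the level's arm goes this way), z out of the plate. Two brass pins, 8 mm thick, 18 mm high, tapered, stand on the plate at x = -21 and 21 mm, y = 110 mm; the arm goes between them.
- knob: Red round foot knob, 30 mm diameter, 46 mm high (top 6 mm tapered to 20 mm), origin on its axis at the plate's upper face, z along the axis. Stiff (0.3 to 0.5 N m), stays where left; starts 0.6 to 1.25 rad short of level. Each radian clockwise (from above) raises the knob side of the plate by 0.035 rad: knob and level rise 8.4 mm (the hand must follow).
- knob_top (a point): Centre of the knob's top face, 46 mm above the plate, 26 mm above the pad of the seated level.
- level: Yellow spirit level, about 0.3 kg, lying flat; origin at the underside in the centre of the ring's hole, z up, y along its arm. Ring end: 70 x 70 mm, 8 mm thick, hole 38 mm. Arm: 26 mm wide (x), 24 mm high, from y = 35 to 125 mm; on it the green vial, centred at y = 88 mm, reaching 32 mm above the underside.
- pad_top (a point): Centre of the upper face of the level's orange sprung press pad (in the hole's axis): 70 x 70 x 6 mm with the same 38 mm hole, above the ring end, its top 20 mm above the level's underside. It moves down 5 mm at most, begins to give at 3 N and takes 1.5 N more per mm.
- level_grip (a point): Middle of the level's arm where it is best gripped, across its 26 mm width: level frame y = 58 mm, z = 14 mm; near its centre of mass.
- bubble (a joint): Pale bubble in the vial, as an angle in rad on the vial's arc of 450 mm radius (4.5 mm of travel = 0.01 rad); 0 = centred between two black lines 15 mm apart, limits +-0.049 (22 mm). It shows the level's tilt along its arm: positive = bubble towards the arm's end, that end higher (turn the knob clockwise); 0.035 per rad of knob. Settles in 0.5 s; swings while carried.
- spare_cam: Bystander: steel camshaft 200 mm long, lying.
- cap0: Bystander: small aluminium bearing cap 50 x 18 x 18 mm.
- cap1: Bystander: small aluminium bearing cap 50 x 18 x 18 mm.
- driver: Bystander: screwdriver with red handle, 200 mm long, lying.
- socket: Bystander: upright steel socket, 24 mm diameter, 50 mm high.
- spray: Bystander: blue spray can, 60 mm diameter, 140 mm high.
- filter: Bystander: black oil filter, 68 mm diameter, 80 mm high.
There are look-alikes about, which are no part of the job. There is more than one size of the level; the one meant has the size given above.

How it is judged (in metres and radians):
On the way, in this order (a step that is already met when the one before it is completed fails the run):
1. the level lies on the plate, ring round the knob, arm between the pins, let go (distance between level and seat below 0.008 m and angle between the y axis of level and the y axis of seat, either way round below 0.08 rad and y of level_grip in the frame of seat above 0.03 m and contact force between the fingers and level below 0.05 N), for 0.2 s.
2. the level is pressed down with the bubble still off centre and the fingers on the knob (contact force between the fingers and level above 2 N and contact force between the fingers and knob above 1 N and value of joint bubble above 0.01 rad), for 0.1 s.
At the end, for the whole second after the job is handed in: Bubble within 3.5 mm of centre, plate within 0.012 rad of level; level on the plate round the knob (within 8 mm of the seat, arm within 0.08 rad of its y axis, over 2 N on the plate); fingers still grip the knob (over 1 N) and press the pad (over 2 N) (value of joint bubble between -0.0078 and 0.0078 rad and angle between seat's own z axis and vertical below 0.012 rad and distance between level and seat below 0.008 m and angle between the y axis of level and the y axis of seat, either way round below 0.08 rad and y of level_grip in the frame of seat above 0.03 m and contact force between level and stand above 2 N and contact force between the fingers and level above 2 N and contact force between the fingers and knob above 1 N); the arm keeps its last pose, push and grip.
It fails at once if a bystander is moved by more than 30 mm (distance of any of spare_cam, cap0, cap1, driver, socket, spray, filter from where it was at the start of the episode above 0.03 m).
It also fails if it takes over 61 s, if anything falls off the work surface, if the arm or the gripper's body presses on something with over 40 N, if the wrist force passes 120 N, or if a joint passes its speed limit or range.

## Robot

A 6-joint arm with a two-finger parallel gripper is mounted at the origin on the work surface. World frame = base frame: x ahead of the robot, y to its left, z up, the work surface at z = 0. Lengths are in m, angles in degrees, forces in N, time in s.
With the tool pointing down it reaches from about 0.4 to 0.825 m from the base axis. Payload 7 kg.
Tool frame: the origin (TCP) lies at the very end of the fingers, on their centre line; the grasp point (between the pads) lies 19 mm behind it (ctrl.grip_point_offset is the distance from the TCP to the grasp point, in m); x points along the fingers, z is the direction in which the jaws open and shut, and the axes are right-handed (so a half turn about x gives the same grasp; the last joint's range is limited). The gripper opens to 88 mm and grips with 3 to 60 N. Pads are 19 mm wide; open, the fingers measure 130 mm over their backs; the gripper's body (78 mm by 193 mm) begins 47 mm behind the grasp point.
Start: joints at [82.913, 20.546, 0.682, 0, -70.136, -16.507], TCP at [0.27, 0.619, 0.227] pointing down, gripper open.
Joint ranges: [-176.03, 176.03], [-82.01, 121.73], [-58.28, 71.71], [-173.87, 95.51], [-174.79, -0.11], [-173.66, 173.66]. Speed limits (degrees/s): [136.94, 136.94, 172.46, 180, 180, 180].

## Interface

Orientations are given as [roll, pitch, yaw] about the fixed x, y, z axes, in that order (R = Rz(yaw) Ry(pitch) Rx(roll)).
In Python, from plant import get_obs, snapshot, calibration, close_job, ctrl gives the robot as it stands.
- The arm moves only by the tool move_arm, never from a script. Its argument "commands" is a list that holds one entry, the list of rows, each a list of 4 numbers: the shift along the tool's x, y, z in cm, then the turn about the tool's x in rad. In form: [[[dx, dy, dz, spin], ...]]. A call has 1 to 8 rows; each row shifts and turns the commanded pose from where the row before left it, along the tool's axes as they then stand; what a row does not reach is not made up. A row lasts 1/10 s, in which the tool goes at most 50 mm and 8.59 degrees, less where a joint would pass 70% of its speed; a pose out of reach is approached as far as the arm can. A call with a gripper value outside its range is refused whole. "jaw" is the finger opening in cm, from 0 to 8.76, set as the call begins (left out, the last holds). The fingers move at their own pace and stop on an object; the grip force is fixed at half the most. Time passes only in rows, so rows that do not move let the fingers close. It gives the time, the measured TCP pose, the force and the opening at its end, in the units of the state.
- get_obs(): the state, without advancing time (a new reading comes with each control period).
- snapshot(name): name is "scene" or "top"; returns (picture, depth): 420x560x3 uint8, red, green, blue; 420x560 float32, m along the optical axis (not along the pixel's ray), 0 where there is no reading.
- calibration(name): a dict with "mtx" (3x3 intrinsics, pixels), "T" (4x4, takes a point from camera to world coordinates). Camera axes: x right, y up, looking along -z (the intrinsics and any distortion apply to the point x, -y, -z); pixel columns grow to the right and rows downward; lengths in m; the calibration is good to about 2 mm. A picture is of the moment at which its call begins. calibration takes no time and is no camera call.
- close_job(): hands the job in, once; it reports no verdict.
The state is a dict: "clock": time; "joint_pos": joint angles; "qvel": joint speeds; "tau": joint torques, N m; "tool_pos": TCP position; "orientation": TCP orientation; "force": force on the tool from outside, world axes, zero at the start; "moment": the same for the moment, N m; "opening": finger opening in m.
Only numpy, scipy, OpenCV 4.12 (cv2) and the standard library are available. Lean on these libraries where they do the work, as an engineer would, in place of code of your own. Each camera call takes 0.05 s, during which the arm holds its last target. There are 200 camera calls.

## Working session

There is one attempt and no reset: what is moved stays moved. The work goes in short steps, Python scripts to look and compute and a tool call to move; the robot and the scene stay as the last step left them, time stands still between calls to the robot, and variables do not carry over. Pictures are saved under pics/ and viewed, about 8 in all and at most 12, crops included, and the job is handed in when it is done.

Besides the shell and the picture viewer there is one more tool, called after "Emit:" as a command line: name --argument value ..., lists and objects as JSON in quotes. move_arm: Moves the arm, as the interface text tells. Its arguments: {"type":"object","properties":{"commands":{"type":"array"},"jaw":{"type":"number"}},"required":["commands"]}

```bash
ls; mkdir -p pics; python3 - <<'E'
from plant import *
import cv2,numpy as np
print(get_obs(), ctrl.grip_point_offset)
for n in("scene","top"):
    p,d=snapshot(n);np.savez(f'{n}0.npz',p=p,d=d)
    cv2.imwrite(f'pics/{n}0.png',cv2.cvtColor(p,cv2.COLOR_RGB2BGR));c=calibration(n);print(n,c)
E
```

```text
pics
{'clock': 0.0, 'joint_pos': array([ 8.29118528e+01,  2.05925412e+01,  6.34758950e-01, -2.06750314e-02,
       -7.01352482e+01, -1.65061523e+01]), 'qvel': array([ 0.06016741,  0.06674037, -0.0720734 ,  0.00543602, -0.03845718,
       -0.03468659]), 'tau': array([ 1.03595576e-03, -5.82718062e+01,  2.93056369e+01,  6.99696064e+00,
        6.87127031e-03, -1.67577477e-04]), 'tool_pos': array([0.27000905, 0.61812132, 0.22561594]), 'orientation': array([   4.70729682,   89.90496029, -108.89404393]), 'force': array([-0.31989087, -0.13185835,  0.2253754 ]), 'moment': array([ 0.01054711, -0.01970353, -0.03742389]), 'opening': 0.0878218787201421} 0.0188
scene {'mtx': array([[485.9848964 ,   0.        , 283.58588407],
       [  0.        , 485.9848964 , 207.58054081],
       [  0.        ,   0.        ,   1.        ]]), 'T': array([[-0.68293797, -0.5938039 ,  0.42543232,  1.00912797],
       [ 0.73039861, -0.56359888,  0.38584217,  0.34374024],
       [ 0.0106586 ,  0.57424144,  0.81861661,  0.91454671],
       [ 0.        ,  0.        ,  0.        ,  1.        ]])}
top {'mtx': array([[429.29773801,   0.        , 289.0959558 ],
       [  0.        , 429.29773801, 213.25555106],
       [  0.        ,   0.        ,   1.        ]]), 'T': array([[-0.00395181,  0.99794883, -0.0638945 ,  0.43107386],
       [-0.99981075, -0.00516013, -0.01875723, -0.13068797],
       [-0.01904846,  0.06380828,  0.99778037,  0.89123062],
       [ 0.        ,  0.        ,  0.        ,  1.        ]])}
```

View pics/top0.png

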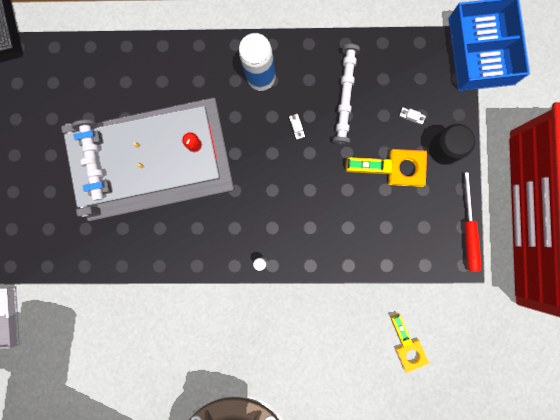

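View pics/scene0.png

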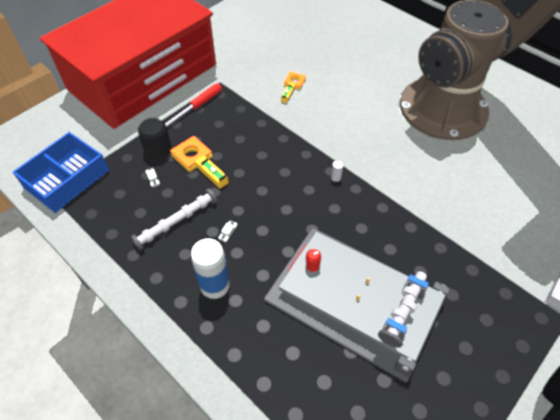

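```bash
cat > h.py <<'E'
import numpy as np, cv2
from plant import *
def ray(n,uv):
    c=calibration(n);K=c['mtx'];T=c['T'];u,v=np.atleast_2d(np.array(uv,float)).T
    d=np.c_[(u-K[0,2])/K[0,0],-(v-K[1,2])/K[1,1],-np.ones_like(u)]
    return T[:3,3],d@T[:3,:3].T
def plane(n,uv,z):
    o,d=ray(n,uv);return o+d*((z-o[2])/d[:,2])[:,None]
def bydepth(n,uv,D):
    o,d=ray(n,uv);uv=np.atleast_2d(uv).astype(int);return o+d*D[uv[:,1],uv[:,0]][:,None]
def shot(n,name=None):
    p,d=snapshot(n)
    if name: cv2.imwrite(f'pics/{name}.png',cv2.cvtColor(p,cv2.COLOR_RGB2BGR))
    return p,d
def blobs(p,lo,hi,amin=5):
    h=cv2.cvtColor(p,cv2.COLOR_RGB2HSV);m=cv2.inRange(h,lo,hi)
    n,l,s,c=cv2.connectedComponentsWithStats(m)
    return [(s[i],c[i],l==i) for i in range(1,n) if s[i][4]>=amin]
E
python3 - <<'E'
from h import *
np.set_printoptions(precision=4,suppress=True)
for n in('top','scene'):
    z=np.load(n+'0.npz');p,d=z['p'],z['d']
    print(n)
    for nm,lo,hi in (('red',(0,150,80),(6,255,255)),('yel',(12,120,80),(33,255,255)),('orange',(12,120,80),(22,255,255)),('green',(40,100,80),(80,255,255))):
        for s,c,m in blobs(p,lo,hi,6):
            v,u=np.nonzero(m);P=bydepth(n,np.c_[u,v],d)
            print(nm,s,c,'med',np.median(P,0),'rng',P.min(0),P.max(0))
p=np.load('top0.npz')['p'][130:210,330:450]
a=cv2.resize(p,None,fx=5,fy=5,interpolation=cv2.INTER_CUBIC)
cv2.imwrite('pics/crop.png',cv2.cvtColor(a,cv2.COLOR_RGB2BGR))
# plate tilt by depth
d=np.load('top0.npz')['d']
u,v=np.meshgrid(np.arange(105,215),np.arange(105,195));P=bydepth('top',np.c_[u.ravel(),v.ravel()],d)
k=(P[:,2]>.03)&(P[:,2]<.065)
P=P[k]
for _ in range(6):
    A=np.c_[P[:,:2],np.ones(len(P))];co=np.linalg.lstsq(A,P[:,2],rcond=None)[0];r=P[:,2]-A@co;P=P[abs(r)<max(2*r.std(),.001)]
print(co,r.std(),len(P))
E
```

```text
top
red [ 510  103   50  213 7623] [537.4214 210.6665] med [ 0.4889 -0.5675  0.1014] rng [ 0.3022 -0.5746  0.0043] [ 0.6627 -0.1307  0.8912]
red [183 133  18  18 232] [191.681  141.6466] med [0.6193 0.0682 0.093 ] rng [ 0.4311 -0.1307  0.0535] [0.6417 0.0934 0.8912]
red [465 221  17  51 688] [472.4753 246.2878] med [ 0.4191 -0.479   0.0269] rng [ 0.3693 -0.4971  0.0014] [ 0.4701 -0.1307  0.8912]
yel [11  0 68  2 70] [43.5571  0.0286] med [ 1.3902  0.8728 -0.7389] rng [ 0.9504  0.4851 -0.7492] [1.3943 1.0031 0.0064]
yel [134 143   5   4  15] [136.3333 144.4667] med [0.6202 0.183  0.0674] rng [0.6176 0.181  0.0606] [0.6234 0.1861 0.0736]
yel [ 345  149   82   38 1544] [397.4171 167.3167] med [ 0.5774 -0.3381  0.0239] rng [ 0.4311 -0.3989  0.001 ] [ 0.6208 -0.1307  0.8912]
yel [138 163   5   5  16] [140.125 165.125] med [0.5792 0.1744 0.0673] rng [0.5765 0.1719 0.054 ] [0.586  0.1843 0.074 ]
yel [391 314  38  59 733] [409.1801 349.3984] med [ 0.2121 -0.3498  0.015 ] rng [ 0.17   -0.3894 -0.0015] [ 0.4311 -0.1307  0.8912]
orange [11  0 68  2 70] [43.5571  0.0286] med [ 1.3902  0.8728 -0.
[... 3752 characters left out ...]
296   2   4   7] [357.5714 297.7143] med [0.6242 0.1871 0.0679] rng [0.6225 0.1866 0.0594] [0.6255 0.1892 0.0706]
green [288  86   4   4  11] [289.1818  87.1818] med [ 0.2403 -0.342   0.0183] rng [ 0.2342 -0.3458  0.0147] [ 0.2463 -0.3364  0.0226]
green [283  92   4   5  13] [284.6923  94.4615] med [ 0.2685 -0.3302  0.0186] rng [ 0.2621 -0.3364  0.0168] [ 0.281  -0.3217  0.0253]
green [203 161   9   9  40] [206.825 164.55 ] med [ 0.583  -0.2903  0.0287] rng [ 0.5767 -0.3015  0.0255] [ 0.5901 -0.2772  0.0314]
green [212 171  11   8  43] [217.6977 174.3256] med [ 0.5853 -0.2497  0.0284] rng [ 0.5787 -0.2672  0.0243] [ 0.5952 -0.2336  0.0389]
[-0.0068  0.0316  0.0516] 0.0011560979518256394 6599
```

View pics/crop.png

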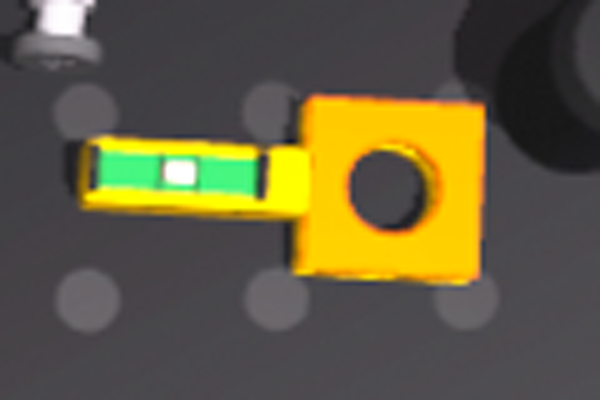

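```bash
python3 - <<'E'
from h import *
np.set_printoptions(precision=4,suppress=True)
C=lambda l:np.array(l)/5+[330,130]-.4
pc=plane('top',C([(310,97),(485,103),(471,277),(298,271)]),.02);print('pad',pc,pc.mean(0))
hole=plane('top',C([(348,187),(387,147),(432,187),(391,230)]),.02);print('hole',hole,hole.mean(0))
v=plane('top',C([(97,150),(258,157),(97,188),(257,195)]),.03);print('vial',v,v.mean(0))
y=v[[0,2]].mean(0)-v[[1,3]].mean(0);print('vial dir deg',np.degrees(np.arctan2(-y[0],y[1])))
for a,b in((0,1),(3,2)):
    y=pc[a]-pc[b];print(np.degrees(np.arctan2(-y[0],y[1])),np.linalg.norm(y))
d=pc.mean(0)-v.mean(0);print('ctr-vial',d,np.degrees(np.arctan2(d[0],-d[1])))
# knob triangulate
uv={}
for n in('top','scene'):
    p=np.load(n+'0.npz')['p']
    for s,c,m in blobs(p,(0,150,80),(6,255,255),100):
        if s[4]<400 and abs(c[0]-(192 if n=='top' else 312))<8: uv[n]=c;print(n,s)
A=np.zeros((3,3));b=np.zeros(3)
for n in uv:
    o,d=ray(n,uv[n]);d=d[0]/np.linalg.norm(d);M=np.eye(3)-np.outer(d,d);A+=M;b+=M@o
print('knob mid',np.linalg.solve(A,b), 'top@.08',plane('top',uv['top'],.08),'scene',plane('scene',uv['scene'],.08))
# plate + orientation
z=np.load('top0.npz');P_,D=z['p'],z['d']
u,w=np.meshgrid(np.arange(50,240),np.arange(90,225));P=bydepth('top',np.c_[u.ravel(),w.ravel()],D)
k=abs(P[:,2]-(.0516-.0068*P[:,0]+.0316*P[:,1]))<.003
r=cv2.minAreaRect((P[k][:,:2]*1000).astype(np.float32));print('plate',r)
k=abs(P[:,2]-.012)<.003;print('base',cv2.minAreaRect((P[k][:,:2]*1000).astype(np.float32)))
a=cv2.resize(P_[90:225,50:240],None,fx=4,fy=4,interpolation=cv2.INTER_CUBIC)
cv2.imwrite('pics/stand.png',cv2.cvtColor(a,cv2.COLOR_RGB2BGR))
E
```

```text
pad [[ 0.6174 -0.3244  0.02  ]
 [ 0.6143 -0.3955  0.02  ]
 [ 0.5429 -0.3881  0.02  ]
 [ 0.5458 -0.3182  0.02  ]] [ 0.5801 -0.3565  0.02  ]
hole [[ 0.5802 -0.3391  0.02  ]
 [ 0.5965 -0.3553  0.02  ]
 [ 0.5799 -0.3732  0.02  ]
 [ 0.5624 -0.3562  0.02  ]] [ 0.5797 -0.3559  0.02  ]
vial [[ 0.5943 -0.236   0.03  ]
 [ 0.5909 -0.3008  0.03  ]
 [ 0.5788 -0.2358  0.03  ]
 [ 0.5755 -0.3001  0.03  ]] [ 0.5849 -0.2682  0.03  ]
vial dir deg -2.9524818826257575
-2.4580426569430553 0.07112432419819242
-2.380359094687927 0.0699625110002104
ctr-vial [-0.0047 -0.0883 -0.01  ] -3.066608216203631
top [183 133  18  18 232]
scene [307 250  13  21 218]
knob mid [0.6243 0.0742 0.0693] top@.08 [[0.622  0.0713 0.08  ]] scene [[0.629  0.0778 0.08  ]]
plate ((601.6422729492188, 178.50927734375), (187.18228149414062, 290.35247802734375), 12.02910041809082)
base ((603.5115356445312, 153.692626953125), (230.94158935546875, 322.2577819824219), 5.498485565185547)
```

View pics/stand.png

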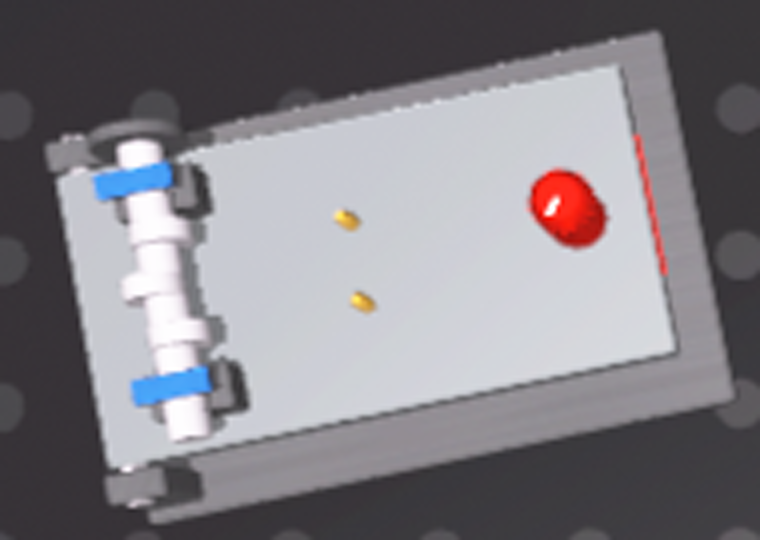

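```bash
cat >> h.py <<'E'
from scipy.spatial.transform import Rotation as Ro
def goto(xyz,head=None,o=None):
    """shift in tool axes (cm) and spin (rad) to bring TCP to xyz, jaw axis to heading (deg, mod 180)"""
    o=o or get_obs();R=Ro.from_euler('xyz',o['orientation'],degrees=True).as_matrix()
    h=np.degrees(np.arctan2(R[1,2],R[0,2]));dz=np.array(xyz)-o['tool_pos']
    s=None if head is None else (h-head+90)%180-90
    print('tcp',o['tool_pos'].round(4),'t',o['clock'],'jawhead',h.round(2),'down',R[:,0].round(4),'ty',R[:,1].round(3),'j',o['joint_pos'].round(1),'f',o['force'].round(1),'open',round(o['opening'],4))
    print('shift cm',(R.T@dz*100).round(2),'spin rad',None if s is None else round(np.radians(s),3))
E
python3 -c "
from h import *
goto([.583,-.298,.15],-3)
print(plane('top',[(189,139.3)],.0956))"
```

```text
tcp [0.27   0.6182 0.2257] t 0.1 jawhead -113.6 down [-4.0e-04 -1.4e-03 -1.0e+00] ty [ 0.916 -0.4    0.   ] j [ 82.9  20.6   0.6  -0.  -70.1 -16.5] f [-0.5  0.3  0.5] open 0.0878
shift cm [ 7.69 65.35 71.42] spin rad 1.211
[[0.62281112 0.07259297 0.0956    ]]
```

Emit:
move_arm --commands '[[[0.3,2.72,2.98,0],[0.3,2.72,2.98,0],[0.3,2.72,2.98,0],[0.3,2.72,2.98,0],[0.3,2.72,2.98,0],[0.3,2.72,2.98,0],[0.3,2.72,2.98,0],[0.3,2.72,2.98,0]]]' --jaw 6

```text
clock: 0.9
tool_pos: [0.3742, 0.3112, 0.2023]
orientation: [-24.3, 90.0, -137.8]
force: [0.7, -0.8, -0.1]
opening: 0.0603
```

Emit:
move_arm --commands '[[[0.3,2.72,2.98,0],[0.3,2.72,2.98,0],[0.3,2.72,2.98,0],[0.3,2.72,2.98,0],[0.3,2.72,2.98,0],[0.3,2.72,2.98,0],[0.3,2.72,2.98,0],[0.3,2.72,2.98,0]]]'

```text
clock: 1.7
tool_pos: [0.4782, 0.0057, 0.1785]
orientation: [174.4, 90.0, 60.8]
force: [1.0, -0.5, 0.3]
opening: 0.0597
```

Emit:
move_arm --commands '[[[0.3,2.72,2.98,0],[0.3,2.72,2.98,0],[0.3,2.72,2.98,0],[0.3,2.72,2.98,0],[0.3,2.72,2.98,0],[0.3,2.72,2.98,0],[0.3,2.72,2.98,0],[0.3,2.72,2.98,0]]]'

```text
clock: 2.5
tool_pos: [0.5822, -0.2998, 0.154]
orientation: [-87.5, 90.0, 158.9]
force: [0.7, 1.8, 0.4]
opening: 0.0599
```

Emit:
move_arm --commands '[[[0,0,0,0.15],[0,0,0,0.15],[0,0,0,0.15],[0,0,0,0.15],[0,0,0,0.15],[0,0,0,0.15],[0,0,0,0.15],[0,0,0,0.15]]]'

```text
clock: 3.3
tool_pos: [0.5818, -0.298, 0.154]
orientation: [-17.3, 89.9, 160.0]
force: [0.1, -1.2, -0.4]
opening: 0.06
```

```bash
python3 -c "
from h import *
goto([.583,-.298,.003],-3)
shot('scene','s1')"
```

```text
tcp [ 0.5818 -0.298   0.154 ] t 3.3 jawhead 177.29 down [-9.e-04  3.e-04 -1.e+00] ty [-0.047 -0.999 -0.   ] j [-10.1  21.5  -7.7  -0.  -60.8   7.4] f [ 0.1 -1.2 -0.4] open 0.06
shift cm [15.1  -0.   -0.13] spin rad 0.005
```

Emit:
move_arm --commands '[[[4,0,-0.13,0.005],[4,0,0,0],[4,0,0,0],[2,0,0,0],[1,0,0,0],[0,0,0,0],[0,0,0,0]]]'

```text
clock: 4.05
tool_pos: [0.5839, -0.2983, 0.0051]
orientation: [158.9, 90.0, -23.6]
force: [0.3, 0.5, -0.0]
opening: 0.0602
```

Emit:
move_arm --commands '[[[0,0,0,0],[0,0,0,0],[0,0,0,0],[0,0,0,0],[0,0,0,0],[0,0,0,0]]]' --jaw 0

```text
clock: 4.65
tool_pos: [0.5835, -0.2982, 0.0046]
orientation: [160.4, 90.0, -22.2]
force: [0.4, -0.5, 0.3]
opening: 0.0259
```

Emit:
move_arm --commands '[[[-1,0,0,0],[-3,0,0,0],[-4,0,0,0],[-5,0,0,0],[-2,0,0,0],[0,0,0,0],[0,0,0,0]]]'

```text
clock: 5.35
tool_pos: [0.5827, -0.2978, 0.1541]
orientation: [-63.4, 89.9, 113.9]
force: [-0.3, -0.0, -4.0]
opening: 0.0258
```

```bash
python3 -c "
from h import *
y=np.array([-.199,.98,0]);s=np.array([.6236,.0732,0.])
goto(s+.058*y+[0,0,.15],11.5)
shot('scene','s2')"
```

```text
tcp [ 0.5827 -0.2978  0.1541] t 5.35 jawhead 177.34 down [-4.e-04  1.e-03 -1.e+00] ty [-0.046 -0.999 -0.001] j [-10.1  21.6  -7.6  -0.1 -60.9   7.4] f [-0.3 -0.  -4. ] open 0.0258
shift cm [  0.45 -42.87  -0.94] spin rad -0.247
```

Emit:
move_arm --commands '[[[0,-2.4,-0.09,0],[0,-4,-0.09,0],[0,-4.5,-0.09,0],[0,-4.5,-0.1,0],[0,-4.5,-0.1,0],[0,-4.5,-0.1,0],[0,-4.5,-0.1,0],[0,-4.5,-0.1,0]]]'

```text
clock: 6.2
tool_pos: [0.605, 0.0366, 0.1522]
orientation: [18.5, 89.8, -164.2]
force: [1.0, -0.2, -3.5]
opening: 0.0261
```

Emit:
move_arm --commands '[[[0,-4,-0.1,0],[0,-3,-0.07,0],[0,-2.4,0,0],[0,0,0,-0.08],[0,0,0,-0.09],[0,0,0,-0.08],[0,0,0,0],[0,0,0,0]]]'

```text
clock: 7.0
tool_pos: [0.6117, 0.1286, 0.1528]
orientation: [12.6, 89.8, -155.8]
force: [0.3, -0.3, -3.5]
opening: 0.0255
```

```bash
python3 -c "
from h import *
y=np.array([-.199,.98,0]);s=np.array([.6236,.0732,0.])
goto(s+.058*y+[0,0,.15],11.5)
for n in('top','scene'):
    p,d=shot(n,n+'3');np.savez(n+'3.npz',p=p,d=d)
a=cv2.imread('pics/top3.png')[90:225,50:240];b=cv2.imread('pics/scene3.png')[200:335,250:440]
cv2.imwrite('pics/c3.png',cv2.resize(np.vstack([a,b]),None,fx=4,fy=4,interpolation=cv2.INTER_CUBIC)[:, :])
cv2.imwrite('pics/c3.png',cv2.resize(np.hstack([a,b]),(800,284)))
"
```

```text
tcp [0.6117 0.1286 0.1528] t 7.0 jawhead -168.46 down [-0.0027 -0.0012 -1.    ] ty [ 0.2   -0.98   0.001] j [ 29.7  19.1 -11.5  -0.  -59.5 -18.2] f [ 0.3 -0.3 -3.5] open 0.0255
shift cm [ 0.28 -0.14 -0.07] spin rad 0.001
```

View pics/c3.png

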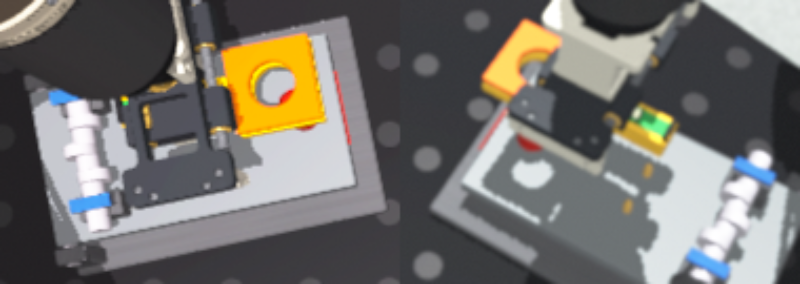

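```bash
python3 - <<'E'
from h import *
np.set_printoptions(precision=4,suppress=True)
z=np.load('top3.npz');p,D=z['p'],z['d']
h=cv2.cvtColor(p,cv2.COLOR_RGB2HSV);m=cv2.inRange(h,(14,150,120),(33,255,255));m[:, :150]=0;m[:,215:]=0;m[:90]=0;m[160:]=0
v,u=np.nonzero(m);P=bydepth('top',np.c_[u,v],D);k=(P[:,2]>.13)&(P[:,2]<.2);print(np.median(P[k],0),k.sum())
zt=np.median(P[k],0)[2]
k=abs(P[:,2]-zt)<.003
Q=plane('top',np.c_[u,v][k],zt);r=cv2.minAreaRect((Q[:,:2]*1000).astype(np.float32));print('padrect',r)
# hole = non-yellow inside
mm=np.zeros_like(m);mm[v[k],u[k]]=255
cs,hi=cv2.findContours(mm,cv2.RETR_CCOMP,cv2.CHAIN_APPROX_NONE)
for c,hh in zip(cs,hi[0]):
    if len(c)>15: print(len(c),hh[3],'ell',cv2.fitEllipse(c),plane('top',[cv2.fitEllipse(c)[0]],zt))
a=cv2.resize(p[80:170,130:250],None,fx=6,fy=6,interpolation=cv2.INTER_CUBIC);cv2.imwrite('pics/c4.png',cv2.cvtColor(a,cv2.COLOR_RGB2BGR))
E
```

```text
[0.6219 0.07   0.1717] 1500
padrect ((620.388427734375, 73.77250671386719), (71.37408447265625, 77.75800323486328), 10.932488441467285)
159 -1 ell ((179.13438415527344, 129.5589599609375), (46.714881896972656, 47.02928161621094), 33.34845733642578) [[0.6215 0.0703 0.1717]]
64 2 ell ((179.11398315429688, 129.68997192382812), (22.05142593383789, 22.994279861450195), 40.81450271606445) [[0.6213 0.0703 0.1717]]
```

View pics/c4.png

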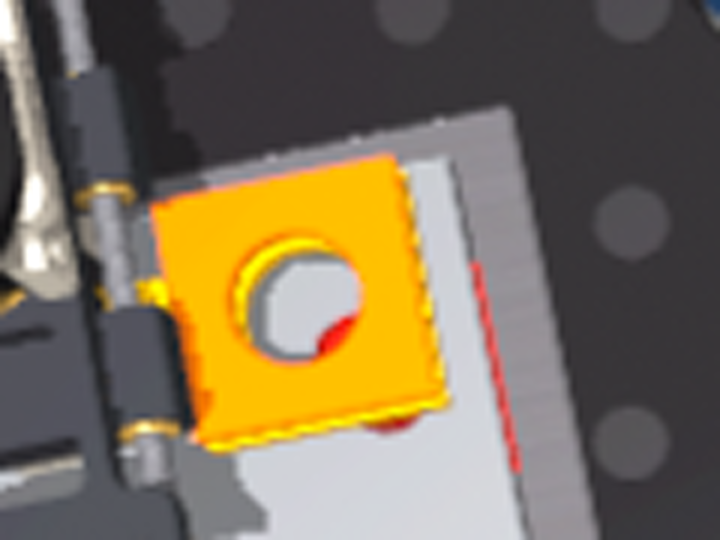

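Emit:
move_arm --commands '[[[2,-0.17,-0.16,0],[2,0,0,0],[1,0,0,0],[0.8,0,0,0],[0.7,-0.03,0,0],[0.7,-0.04,0,0],[0,0,0,0],[0,0,0,0]]]'

```text
clock: 7.9
tool_pos: [0.6138, 0.1317, 0.0828]
orientation: [170.6, 90.0, 2.3]
force: [-0.0, 0.3, -4.1]
opening: 0.0257
```

```bash
python3 -c "
from h import *
goto([.6128,.1325,.061],11.5)
print(get_obs()['moment'])
p,d=shot('top','t5');cv2.imwrite('pics/c5.png',cv2.resize(cv2.imread('pics/t5.png')[80:200,50:250],None,fx=4,fy=4,interpolation=cv2.INTER_CUBIC))"
```

```text
tcp [0.6138 0.1317 0.0828] t 7.9 jawhead -168.31 down [ 3.e-04  0.e+00 -1.e+00] ty [ 0.203 -0.979  0.   ] j [ 29.9  23.2 -15.7   0.  -51.1 -18.2] f [-0.   0.3 -4.1] open 0.0257
shift cm [ 2.18 -0.1   0.08] spin rad 0.003
[ 0.08478755 -0.05804762  0.01882959]
```

View pics/c5.png

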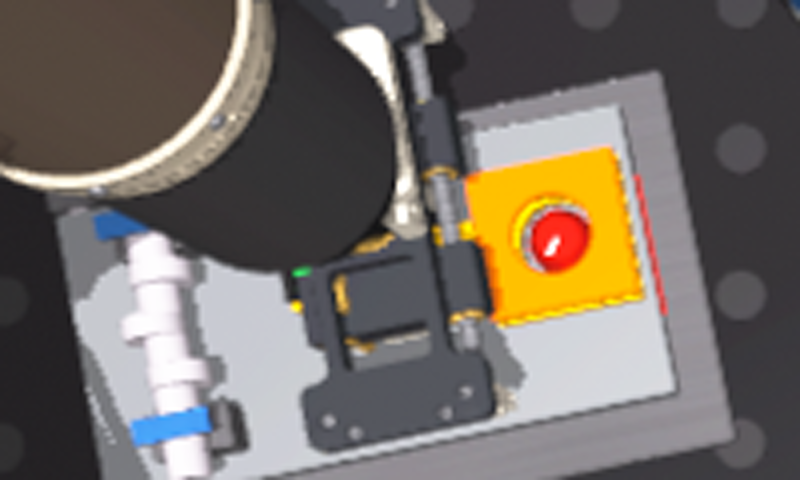

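Emit:
move_arm --commands '[[[0.5,-0.03,0,0],[0.5,-0.03,0,0],[0.5,-0.03,0,0],[0.4,0,0,0],[0.2,0,0,0],[0,0,0,0]]]'

```text
clock: 8.55
tool_pos: [0.6132, 0.1324, 0.0611]
orientation: [15.7, 90.0, -152.6]
force: [-0.2, 0.7, -3.6]
opening: 0.0262
```

Emit:
move_arm --commands '[[[0.1,0,0,0],[0.1,0,0,0],[0.1,0,0,0],[0,0,0,0]]]'

```text
clock: 8.95
tool_pos: [0.6134, 0.1324, 0.0585]
orientation: [13.4, 90.0, -154.9]
force: [0.4, 0.7, -3.8]
opening: 0.0256
```

Emit:
move_arm --commands '[[[0.1,0,0,0],[0.1,0,0,0],[0.05,0,0,0],[0,0,0,0]]]'

```text
clock: 9.35
tool_pos: [0.6133, 0.1324, 0.0559]
orientation: [16.2, 90.0, -152.1]
force: [0.1, 0.6, -4.6]
opening: 0.0258
```

Emit:
move_arm --commands '[[[0,0,0,0],[0,0,0,0],[0,0,0,0],[0,0,0,0],[0,0,0,0]]]' --jaw 6

```text
clock: 9.85
tool_pos: [0.6136, 0.1325, 0.0563]
orientation: [-170.8, 90.0, 20.9]
force: [-0.6, -0.2, -0.1]
opening: 0.0578
```

Emit:
move_arm --commands '[[[-0.5,0,0,0],[-1,0,0,0],[-3,0,0,0],[-4,0,0,0],[-3,0,0,0],[0,0,0,0]]]'

```text
clock: 10.45
tool_pos: [0.6162, 0.1334, 0.1775]
orientation: [-171.5, 89.5, 20.2]
force: [0.5, -0.4, -0.0]
opening: 0.0597
```

Emit:
move_arm --commands '[[[0,-4,0,0],[0,-4,0,0],[0,-4,0,0],[0,-4,0,0],[0,0,0,0],[0,0,0,0]]]'

```text
clock: 11.05
tool_pos: [0.5805, 0.2901, 0.1711]
orientation: [21.9, 90.0, -146.3]
force: [-0.1, -0.8, 0.4]
opening: 0.0605
```

```bash
python3 -c "
from h import *
goto([.6246,.0741,.12],11.5+35)
for n in('top','scene'):
    p,d=shot(n,n+'6');np.savez(n+'6.npz',p=p,d=d)
a=cv2.imread('pics/top6.png')[90:225,50:240];b=cv2.imread('pics/scene6.png')[230:365,260:450]
cv2.imwrite('pics/c6.png',cv2.resize(np.vstack([a,b]),None,fx=2.2,fy=2.2,interpolation=cv2.INTER_CUBIC))"
```

```text
tcp [0.5805 0.2901 0.1711] t 11.05 jawhead -168.21 down [-2.e-04 -1.e-04 -1.e+00] ty [ 0.204 -0.979  0.   ] j [ 43.7  20.3  -7.2  -0.  -62.5 -31.9] f [-0.1 -0.8  0.4] open 0.0605
shift cm [ 5.11 22.04  0.1 ] spin rad -0.606
```

View pics/c6.png

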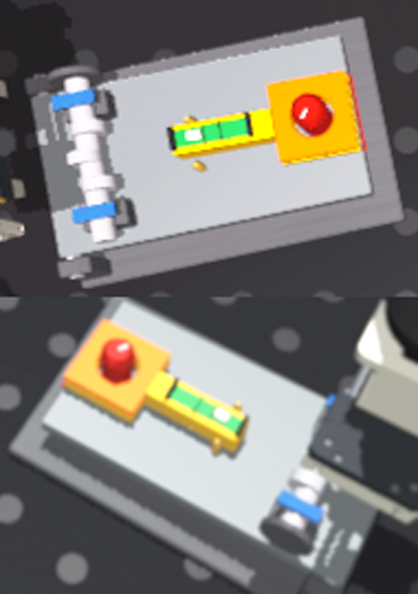

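Emit:
move_arm --commands '[[[0.5,4,0.02,0],[0.5,5,0.02,0],[0.5,5,0.02,0],[0.5,5,0.02,0],[0,3,0.02,0],[0,0,0,0]]]'

```text
clock: 11.75
tool_pos: [0.6245, 0.069, 0.1511]
orientation: [35.5, 90.0, -133.2]
force: [0.8, 1.0, 0.3]
opening: 0.06
```

Emit:
move_arm --commands '[[[0,0,0,-0.12],[0,0,0,-0.12],[0,0,0,-0.12],[0,0,0,-0.12],[0,0,0,-0.12],[0,0,0,0],[0,0,0,0]]]'

```text
clock: 12.45
tool_pos: [0.6244, 0.0738, 0.1513]
orientation: [164.2, 90.0, 30.1]
force: [-0.3, -0.5, 0.6]
opening: 0.0602
```

```bash
python3 - <<'E'
from h import *
np.set_printoptions(precision=4,suppress=True)
goto([.6245,.0743,.078],46.5)
# knob re-measured, bubble (white in vial), offsets in clean frame 6
uv={}
for n,cx in(('top',192),('scene',312)):
    p=np.load(n+'6.npz')['p']
    for s,c,m in blobs(p,(0,150,80),(6,255,255),60):
        if s[4]<400 and abs(c[0]-cx)<10: uv[n]=c;print(n,s,c)
A=np.zeros((3,3));b=np.zeros(3)
for n in uv:
    o,d=ray(n,uv[n]);d=d[0]/np.linalg.norm(d);M=np.eye(3)-np.outer(d,d);A+=M;b+=M@o
print(np.linalg.solve(A,b))
E
```

```text
tcp [0.6244 0.0738 0.1513] t 12.45 jawhead -134.18 down [ 0.0001  0.0001 -1.    ] ty [ 0.717 -0.697  0.   ] j [ 24.5  19.4 -11.3  -0.  -59.3  21.3] f [-0.3 -0.5  0.6] open 0.0602
shift cm [ 7.33 -0.03 -0.04] spin rad -0.012
top [183 133  18  19 225] [191.4311 141.4711]
scene [306 250  15  19 200] [312.555 259.425]
[0.6238 0.0736 0.0732]
```

Emit:
move_arm --commands '[[[2,0,-0.03,0],[3,0,0,0],[2,0,0,0],[0.5,0,0,0],[0,0,0,0]]]' --jaw 4.2

```text
clock: 12.95
tool_pos: [0.6244, 0.0741, 0.0757]
orientation: [-14.4, 89.9, -148.4]
force: [-0.3, 0.3, 0.9]
opening: 0.0418
```

Emit:
move_arm --commands '[[[0.2,0,0,0],[0.2,0,0,0],[0.1,0,0,0],[0.1,0,0,0],[0,0,0,0],[0,0,0,0]]]'

```text
clock: 13.55
tool_pos: [0.6247, 0.0745, 0.0703]
orientation: [148.7, 90.0, 14.8]
force: [0.1, 1.2, -0.5]
opening: 0.0422
```

Emit:
move_arm --commands '[[[0.1,0,0,0],[0.1,0,0,0],[0.1,0,0,0],[0,0,0,0],[0,0,0,0]]]'

```text
clock: 14.05
tool_pos: [0.6249, 0.0745, 0.0677]
orientation: [143.0, 90.0, 9.1]
force: [-2.0, -0.3, 4.9]
opening: 0.0422
```

Emit:
move_arm --commands '[[[0.1,0,0,0],[0.05,0,0,0],[0,0,0,0],[0,0,0,0]]]'

```text
clock: 14.45
tool_pos: [0.6249, 0.0746, 0.0664]
orientation: [145.4, 90.0, 11.4]
force: [-3.4, 0.7, 7.0]
opening: 0.0422
```

Emit:
move_arm --commands '[[[0,0,0,0],[0,0,0,0],[0,0,0,0],[0,0,0,0],[0,0,0,0],[0,0,0,0]]]' --jaw 0

```text
clock: 15.05
tool_pos: [0.6246, 0.0737, 0.0668]
orientation: [56.4, 89.9, -77.6]
force: [-5.0, -3.1, 11.8]
opening: 0.0291
```

```bash
cat >> h.py <<'E'
def bubble(n='top'):
    p,d=shot(n)
    g=[b for b in blobs(p,(40,90,70),(85,255,255),8) if (b[1][1]<225 if n=='top' else b[1][1]>230)]
    return [(b[0][:5].tolist(),b[1].round(1).tolist()) for b in g]
E
python3 -c "
from h import *
goto([.6245,.0743,.066],46.5);print(get_obs()['moment'])
print(bubble('top'),bubble('scene'))
a,b=shot('top','t7')[0],shot('scene','s7')[0]
x=np.hstack([a[110:200,80:220],b[260:350,300:440]]);cv2.imwrite('pics/c7.png',cv2.cvtColor(cv2.resize(x,None,fx=2.8,fy=2.8,interpolation=cv2.INTER_CUBIC),cv2.COLOR_RGB2BGR))"
```

```text
tcp [0.6246 0.0737 0.0668] t 15.05 jawhead -133.92 down [ 2.e-04 -9.e-04 -1.e+00] ty [ 0.72  -0.694  0.001] j [ 24.5  24.3 -16.4   0.1 -49.3  21.5] f [-5.  -3.1 11.8] open 0.0291
shift cm [ 0.08 -0.05 -0.04] spin rad -0.007
[-0.89337006  1.47930844  0.04476364]
[([129, 143, 34, 14, 213], [146.9, 149.7])] [([343, 272, 14, 14, 98], [349.4, 278.5]), ([358, 284, 12, 8, 40], [365.2, 287.5])]
```

View pics/c7.png

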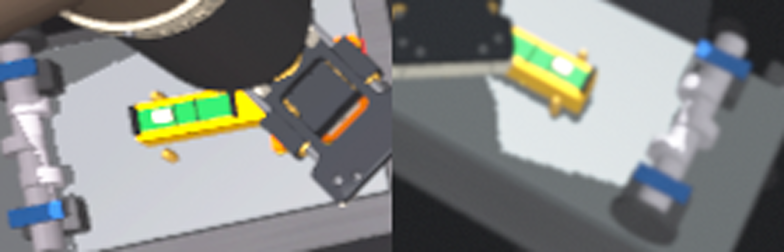

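Emit:
move_arm --commands '[[[-0.06,0,0,0.08],[-0.07,0,0,0.08],[-0.07,0,0,0.08],[-0.07,0,0,0.08],[-0.07,0,0,0.08],[0,0,0,0],[0,0,0,0]]]'

```text
clock: 15.95
tool_pos: [0.6243, 0.0739, 0.0702]
orientation: [46.2, 89.9, -110.7]
force: [-5.1, -1.3, 12.1]
opening: 0.0293
```

```bash
cat >> h.py <<'E'
def vial(name=None):
    """profile along vial in top view: green extent, white bubble centre"""
    p,d=shot('top',name)
    h=cv2.cvtColor(p,cv2.COLOR_RGB2HSV);b=[b for b in blobs(p,(40,80,50),(85,255,255),8) if b[1][1]<225 and b[1][0]<220]
    m=np.any([x[2] for x in b],axis=0);v,u=np.nonzero(m);hull=cv2.convexHull(np.c_[u,v].astype(np.int32))
    k=np.zeros(m.shape,np.uint8);cv2.fillConvexPoly(k,hull,1)
    w=(k>0)&(h[...,1]<90)&(h[...,2]>130);dk=(k>0)&(h[...,2]<130)
    r=cv2.minAreaRect(hull);bv,bu=np.nonzero(w)
    y=np.array([-.199,.98,0]);t=lambda q:plane('top',[q],.085)[0]@y
    z=lambda q:round((t(q)-t(r[0]))*1000,1)
    print('vial mid',np.round(r[0],1),np.round(r[1],1),'bubble',(bu.mean().round(1),bv.mean().round(1)),len(bu),'off mm',z((bu.mean(),bv.mean())),'ends',z((u.min(),v[u.argmin()])),z((u.max(),v[u.argmax()])))
E
python3 -c "
from h import *
goto([.6245,.0743,.066],46.5);print(get_obs()['moment'])
vial()"
```

```text
tcp [0.6243 0.0739 0.0702] t 15.95 jawhead -156.81 down [-4.e-04 -1.e-03 -1.e+00] ty [ 0.394 -0.919  0.001] j [ 24.5  24.1 -16.3   0.1 -49.7  -1.4] f [-5.1 -1.3 12.1] open 0.0293
shift cm [ 0.42 -0.03 -0.04] spin rad -0.407
[-0.58040453  2.0507884   0.26475752]
vial mid [144.7 149.7] [ 7.7 33.7] bubble (np.float64(138.9), np.float64(150.3)) 35 off mm 11.3 ends 31.3 -32.3
```

Emit:
move_arm --commands '[[[-0.07,0,0,0.08],[-0.07,0,0,0.08],[-0.07,0,0,0.08],[-0.07,0,0,0.08],[-0.07,0,0,0.08],[0,0,0,0],[0,0,0,0],[0,0,0,0]]]'

```text
clock: 16.8
tool_pos: [0.6241, 0.0741, 0.0735]
orientation: [49.4, 89.9, -130.4]
force: [-5.2, -0.9, 11.2]
opening: 0.0291
```

```bash
python3 -c "
from h import *
goto([.6245,.0743,.066],46.5);print(get_obs()['moment'])
vial('t9')
a=cv2.imread('pics/t9.png')[125:175,110:190];cv2.imwrite('pics/c9.png',cv2.resize(a,None,fx=8,fy=8,interpolation=cv2.INTER_CUBIC))"
```

```text
tcp [0.6241 0.0741 0.0735] t 16.8 jawhead -179.73 down [-7.e-04 -9.e-04 -1.e+00] ty [ 0.005 -1.     0.001] j [ 24.6  23.9 -16.1   0.  -50.1 -24.3] f [-5.2 -0.9 11.2] open 0.0291
shift cm [ 0.75 -0.02 -0.04] spin rad -0.807
[-0.25525628  2.11681978  0.19149566]
vial mid [142.  149.9] [ 7.6 29.8] bubble (np.float64(142.2), np.float64(149.5)) 37 off mm -0.5 ends 27.9 -28.5
```

View pics/c9.png

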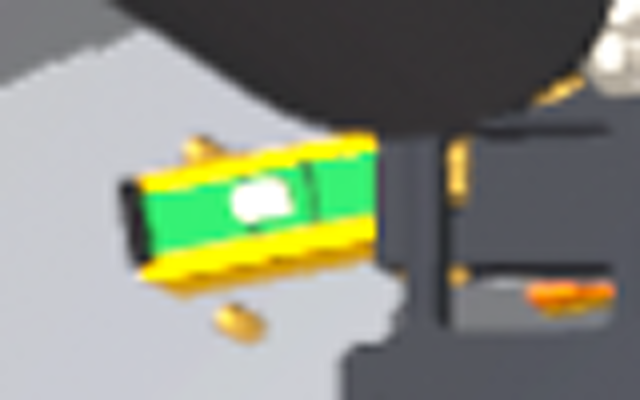

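Emit:
move_arm --commands '[[[-0.07,0,0,0.08],[-0.07,0,0,0.08],[-0.07,0,0,0.08],[0,0,0,0],[0,0,0,0],[0,0,0,0],[0,0,0,0],[0,0,0,0]]]'

```text
clock: 17.65
tool_pos: [0.624, 0.0744, 0.0754]
orientation: [42.7, 89.9, -150.8]
force: [-6.1, 1.8, 10.2]
opening: 0.0292
```

```bash
python3 -c "
from h import *
goto([.6245,.0743,.066],46.5);print(get_obs()['moment'])
vial('t10');shot('scene','s10')
a=cv2.imread('pics/t10.png')[125:175,110:190];b=cv2.imread('pics/s10.png')[250:300,320:400];cv2.imwrite('pics/c10.png',cv2.resize(np.hstack([a,b]),(800,250),interpolation=cv2.INTER_CUBIC))"
```

```text
tcp [0.624  0.0744 0.0754] t 17.65 jawhead 166.52 down [-8.e-04 -5.e-04 -1.e+00] ty [-0.233 -0.972  0.001] j [ 24.6  23.7 -16.    0.  -50.4 -38.1] f [-6.1  1.8 10.2] open 0.0292
shift cm [ 0.94 -0.   -0.05] spin rad -1.047
[0.28832128 2.07031158 0.20750087]
vial mid [140.  150.2] [ 7.6 25.9] bubble (np.float64(144.0), np.float64(149.0)) 37 off mm -7.9 ends 24.2 -24.7
```

View pics/c10.png

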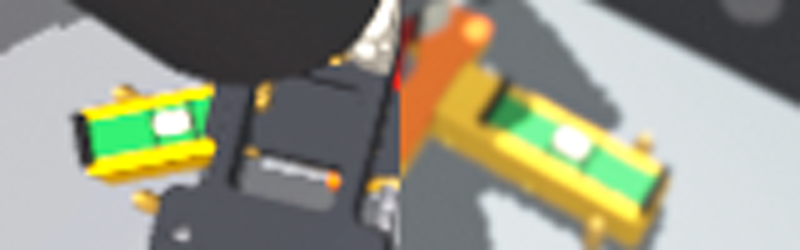

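Emit:
move_arm --commands '[[[-0.03,0,0,0.04],[-0.03,0,0,0.04],[0,0,0,0],[0,0,0,0],[0,0,0,0],[0,0,0,0],[0,0,0,0],[0,0,0,0]]]'

```text
clock: 18.55
tool_pos: [0.624, 0.0745, 0.076]
orientation: [45.3, 89.9, -152.7]
force: [-5.8, 0.5, 9.4]
opening: 0.0293
```

```bash
python3 -c "
from h import *
np.set_printoptions(linewidth=250)
goto([.6245,.0743,.066],46.5)
a=shot('top','t11')[0];b=shot('scene','s11')[0]
cv2.imwrite('pics/c11.png',cv2.cvtColor(np.hstack([cv2.resize(x,(400,300),interpolation=cv2.INTER_CUBIC) for x in(a[135:165,125:165],b[262:292,330:370])]),cv2.COLOR_RGB2BGR))
"
```

```text
tcp [0.624  0.0745 0.076 ] t 18.55 jawhead 161.96 down [-8.e-04 -4.e-04 -1.e+00] ty [-0.31  -0.951  0.001] j [ 24.6  23.7 -15.9   0.  -50.4 -42.6] f [-5.8  0.5  9.4] open 0.0293
shift cm [ 1.    0.   -0.06] spin rad -1.126
```

View pics/c11.png

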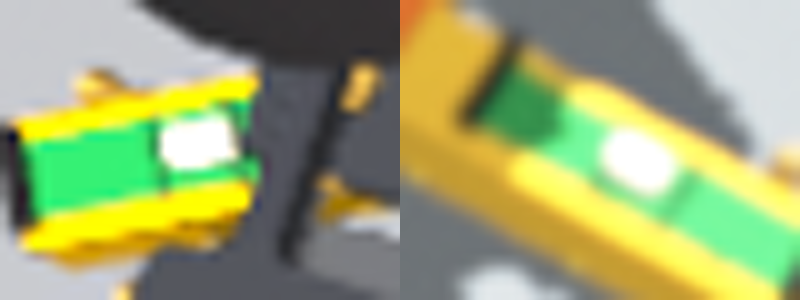

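```bash
python3 -c "
from plant import *
print(get_obs()['force']);close_job()"
```

```text
[-6.42937764  0.96408626 10.63466887]
the job is handed in; nothing more can be done
```

The level is seated round the red knob with its arm between the pins. I turned the knob clockwise about 1.12 rad in one grip and handed the job in at about 18.6 s, still gripping the knob and pressing the pad. `close_job()` gives no verdict, so I don't know how it was judged.

- **Which level:** I took the large yellow one. Its ring measured about 70 mm, with 88 mm from ring to vial; the smaller one on the bare table did not fit the description.
- **Bubble:** it sits between the two lines in both camera views, about 1 mm or less off centre by eye. My scripted bubble offset became unreliable once the gripper hid the end of the vial, so I judged the last steps from the enlarged crops.
- **Grip and press:** the fingers read 29.3 mm open on the knob, with about 9–11 N of vertical push in total. I could not measure the pad and knob forces separately.
- **Plate level:** the plate's tilt from the depth image (0.032 rad) implied about 0.92 rad of turning, less than the 1.12 rad the bubble needed. I followed the bubble and did not re-measure the plate's tilt.
- **Other things on the mat:** I never reached near the bystanders, but I did not check their positions again at the end.

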